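# Lock the battery hatch with the slot key

### The arm

A 7-joint arm with a two-finger parallel gripper is mounted at the origin on a cart in front of the work surface, level with it; the furniture and walls round the work are solid. World frame = base frame: x ahead of the robot, y to its left, z up, the work surface at z = 0. Lengths are in mm, angles in rad, forces in N, time in s.
With the tool pointing down it reaches from about 425 to 825 mm from the base axis. Payload 3.6 kg.
Tool frame: the origin (TCP) lies midway between the tips of the shut fingers; the grasp point (between the pads) lies 19 mm behind it; z points along the fingers, y is the line along which they close (so a half turn about z gives the same grasp; the last joint's range is limited). The gripper opens to 85 mm and grips with 20 to 120 N. Pads are 22 mm wide; open, the fingers measure 114 mm over their backs; the gripper's body (76 mm by 85 mm) begins 54 mm behind the grasp point. The pads swing forward as they close: fully open they stand 13 mm farther back than shut.
Start: joints at [1.105, 0.615, -0.013, 1.423, 0.008, 1.103, -0.04], TCP at [276.162, -588.385, 231.297] pointing down, gripper open.
Joint ranges: [-3.12, 3.12], [-0.3, 2.06], [-1.34, 1.32], [0.26, 2.42], [-1.36, 4.5], [0.01, 1.98], [-2.84, 2.84]. Speed limits (rad/s): [2.79, 2.79, 3.14, 3.14, 3.14, 3.14, 3.14].

### API

Orientations are given as a rotation vector (axis times angle).
In Python, from bench import ctrl gives the robot as it stands.
- The arm moves only by the tool play_rows, never from a script. Its argument "series" is a list of rows, each an object of numbers: "tx", "ty", "tz": the shift along the tool's x, y, z in units of 50 mm (1.0 is 50 mm); "rx", "ry", "rz": the turn, a rotation vector about the tool's x, y, z in units of 180 degrees (1.0 is 180 degrees). A call has 1 to 12 rows; each row shifts and turns the commanded pose from where the row before left it, along the tool's axes as they then stand; what a row does not reach is not made up. A row lasts 1/8 s, in which the tool goes at most 62.5 mm and 10.7 degrees, less where a joint would pass 70% of its speed; a pose out of reach is approached as far as the arm can. A call with a number of a shift or a turn outside -1 to 1 is refused whole. A call with a gripper value outside its range is refused whole. "fingers" is the gripper's target within -1 to 1 (shut at 1, half-way at 0, fully open at -1), set as the call begins (left out, the last holds). The fingers move at their own pace and stop on an object; "squeeze" is the grip in N (left out, the last holds). Time passes only in rows, so rows that do not move let the fingers close. It gives the time, the measured TCP pose, the force, the opening and the grip force at its end, in the units of the state.
- ctrl.sense(): the state, without advancing time (a new reading comes with each control period).
- ctrl.snapshot(name): name is "scene" or "top" or "wrist"; returns a dict with "frame" (400x640x3 uint8, red, green, blue), "fovy" (degrees; the focal length in pixels is half the picture's height over the tangent of half this angle, whatever the lens; pixels are square), "cx", "cy" (the principal point, pixels), "k1" (the pictures are not rectified: a ray, as slopes to the right and down, at radius r is drawn at 1 + k1 r^2 times it, then the intrinsics apply), "world_from_camera" (4x4, takes a point from camera to world coordinates). Camera axes: x right, y down, z forward; pixel columns grow to the right and rows downward; lengths in mm; the calibration is good to about 2 mm. A picture is of the moment at which its call begins. There is no depth.
- ctrl.close_job(): hands the job in; it is judged then, once.
The state is a dict: "time_s": time; "joint_positions": joint angles; "qd": joint speeds; "tau": joint torques, N m; "ee_pos": TCP position; "orientation": TCP orientation; "contact_force": force on the tool from outside, world axes, zero at the start; "ft_torque": the same for the moment, N m; "width": opening from 0.0 (shut) to 1.0 (fully open); "grip_force": force on a finger pad.
Only numpy, scipy, OpenCV 4.12 (cv2) and the standard library are available. Lean on these libraries where they do the work, as an engineer would, in place of code of your own. Each camera call takes 0.05 s, during which the arm holds its last target. There are 200 camera calls.

### The job

The hatch on top of the till's battery box has been left unlocked. Take the key out of its stand, put its blade in the slotted round lock and turn it clockwise (seen from above) all the way to its stop; use only the key on the lock and keep the fingers off it and its box. Then pull the key out and leave it in the wooden change dish, without disturbing the other things on the counter.

Things in the scene. Friction and masses are not known exactly. Their poses are not given: they have to be found in the camera images.
- battery_box: Fixed grey box, 160 (x) x 130 (y) mm; its hatch plate's top is 59 mm up. Origin: centre of its underside, z up. The lock in the middle of the plate is a round steel dial, 52 mm across, its top about level with the fixed dark collar round it (68 mm across, 71 mm up). A raised bar on the plate on the +x side marks the locked direction of the slot, a raised dot on the +y side the open one.
- dial_slot (a point): Centre of the slot's mouth on the dial's top and turning axis, 72 mm above the counter; z up, x along the slot (both ends alike), turning with the dial. Slot 32 mm long, 8 mm wide, 9 mm deep, ends closed, mouth bevelled by 2 mm. The key's blade fits it either way round, with play of 1.5 mm to each side, 3 mm to each end, 0.12 rad in turn.
- dial (a joint): Angle of the lock, rad: 0 = open (slot along the box's y), grows clockwise seen from above, hard stop at 1.571 = locked (slot along the box's x). Starts between 0.15 and 0.45. Plain friction of about 0.08 N m, no spring: it stays where it is left.
- key: Loose key, 72 mm tall, about 60 g, upright in the stand, blade down, tip 7 mm above the counter. Origin: centre of the blade's tip; z up to the handle, x along the blade's width, y through its thickness. Steel blade 26 (x) x 5 (y) mm, 25 mm long, tip edge rounded over the last 3 mm; above it a black handle 36 (x) x 14 (y) mm, 25 to 72 mm above the tip. Grasp the handle across its 14 mm from above.
- key_mid (a point): Middle of the key, 36 mm above the tip along its axis; axes as the key's.
- key_stand: Fixed dark wooden block, 70 (x) x 60 (y) x 32 mm high, foot 78x68x4 mm. Origin: centre of its underside. The blade stands in a slot (29 mm along x, 7 mm along y, 29 mm deep) in the middle of its top, the handle's shoulder rests on the top; lift the key straight up by 30 mm or more to free it.
- dish: Fixed wooden change dish, open on top, 160 (x) x 140 (y) x 18 mm high, walls 4 mm, inner floor about 4 mm above the counter. Origin: centre of its underside. A key stood here on its round-edged tip and let go topples over within the dish.
- bell: Bystander, loose: call bell, brass-coloured dome on a black foot, 76 mm across, 60 mm high. Origin: centre of its underside. Not to be disturbed.
- tape: Bystander, loose: roll of gold seal tape lying flat, 73 mm across, 18 mm high. Origin: centre of its underside. Not to be disturbed.
- tags: Bystander, loose: banded stack of gift tags, 86x56x12 mm. Origin: centre of its underside. Not to be disturbed.
- spool: Bystander, loose: ribbon spool standing on its flange, 43 mm across, 19 mm high. Origin: centre of its underside. Not to be disturbed.
- long_box: Bystander, loose: closed yellow carton, 59x201x46 mm. Origin: centre of its underside. Not to be disturbed.
- pad: Bystander, loose: order pad, 121x81x14 mm. Origin: centre of its underside. Not to be disturbed.
- pen: Bystander, loose: black ball pen, 138x10x8 mm. Origin: centre of its underside. Not to be disturbed.

How it is judged (in metres and radians):
On the way, in this order (a step that is already met when the one before it is completed fails the run):
1. the key's blade is in the lock's slot, the lock not yet turned home (z of key in the frame of dial_slot below -0.004 m and horizontal distance between key and dial_slot below 0.008 m and value of joint dial below 1.3 rad), for 0.1 s.
2. the lock is turned home to its stop (above 1.40 rad) with the blade still in the slot (z of key in the frame of dial_slot below -0.004 m and horizontal distance between key and dial_slot below 0.008 m and value of joint dial above 1.4 rad), for 0.1 s.
At the end, for the whole second after the job is handed in: The lock stands within 0.17 rad of its stop (joint above 1.40), and the key rests in the dish: its middle within the dish's inner walls and less than 50 mm above the dish's underside (value of joint dial above 1.4 rad and x of key_mid in the frame of dish between -0.076 and 0.076 m and y of key_mid in the frame of dish between -0.066 and 0.066 m and z of key_mid in the frame of dish below 0.05 m and linear speed of key below 0.02 m/s); the robot touches nothing.
It fails at once if the fingers press on the lock or its box (more than 2 N) (contact force between the fingers and battery_box above 2 N).
It fails at once if one of the listed bystanders is moved by more than 30 mm (distance of any of bell, tape, tags, spool, long_box, pad, pen from where it was at the start of the episode above 0.03 m).
It also fails if it takes over 58 s, if anything falls off the work surface, if the arm or the gripper's body presses on something with over 40 N, if the wrist force passes 120 N, or if a joint passes its speed limit or range.

## Working session

There is one attempt and no reset: what is moved stays moved. The work goes in short steps, Python scripts to look and compute and a tool call to move; the robot and the scene stay as the last step left them, time stands still between calls to the robot, and variables do not carry over. Pictures are saved under pics/ and viewed, at most 10 in all, crops included, and the job is handed in when it is done.

Besides the shell and the picture viewer there is one more tool, called after "Call:" in YAML: its name, and indented under it one key for each argument. play_rows: Moves the arm, as the interface text tells. Its arguments: {"type":"object","properties":{"series":{"type":"array"},"fingers":{"type":"number"},"squeeze":{"type":"number"}},"required":["series"]}

```bash
mkdir -p pics; ls; cat > h.py <<'E'
import numpy as np, cv2
from bench import ctrl
from scipy.spatial.transform import Rotation as R
def snap(name,fn=None):
    s=ctrl.snapshot(name); 
    if fn: cv2.imwrite('pics/'+fn,cv2.cvtColor(s['frame'],cv2.COLOR_RGB2BGR))
    np.savez(f'{name}.npz',**{k:v for k,v in s.items()})
    return s
def load(name): return dict(np.load(f'{name}.npz'))
def pix2w(s,px,z):
    f=200/np.tan(np.radians(float(s['fovy']))/2)
    d=(np.array(px,float)-[s['cx'],s['cy']])/f
    r=d.copy()
    for _ in range(30): r=d/(1+float(s['k1'])*(r@r))
    T=s['world_from_camera']; v=T[:3,:3]@np.array([r[0],r[1],1]); o=T[:3,3]
    return o+v*(z-o[2])/v[2]
def w2pix(s,p):
    f=200/np.tan(np.radians(float(s['fovy']))/2)
    T=s['world_from_camera']; c=T[:3,:3].T@(np.array(p)-T[:3,3]); r=c[:2]/c[2]
    return f*r*(1+float(s['k1'])*(r@r))+[float(s['cx']),float(s['cy'])]
E
python3 - <<'E'
from h import *
a=snap('top','top0.png');b=snap('scene','scene0.png')
for s in(a,b): print({k:np.round(v,3).tolist() for k,v in s.items() if k!='frame'})
print(ctrl.sense())
E
```

```text
pics
{'fovy': 42.983, 'cx': 316.376, 'cy': 204.578, 'k1': -0.068, 'world_from_camera': [[-0.015, -0.997, 0.075, 491.647], [-1.0, 0.014, -0.002, 3.859], [0.001, -0.075, -0.997, 1514.646], [0.0, 0.0, 0.0, 1.0]]}
{'fovy': 50.35, 'cx': 320.373, 'cy': 203.625, 'k1': -0.103, 'world_from_camera': [[-0.744, -0.429, 0.513, -12.648], [-0.668, 0.456, -0.588, 738.059], [0.019, -0.78, -0.625, 849.851], [0.0, 0.0, 0.0, 1.0]]}
{'time_s': 0.1, 'joint_positions': array([ 1.10551334,  0.61584228, -0.01259349,  1.42471414,  0.008108  ,
        1.10338413, -0.04039282]), 'qd': array([ 0.00118599, -0.00176569,  0.00108913, -0.00559278, -0.00135132,
       -0.00036656, -0.0003081 ]), 'tau': array([ 1.63526456e-03, -4.70381463e+01,  2.60463981e-01, -1.71570003e+01,
        1.01193110e-02,  5.87072951e-03,  7.12418412e-06]), 'ee_pos': array([ 275.85806712, -587.81990413,  230.249325  ]), 'orientation': array([-3.06409125e+00, -6.83324949e-01,  8.58691563e-04]), 'contact_force': array([ 0.32132647, -0.2088273 , -0.68703861]), 'ft_torque': array([0.03552294, 0.00353977, 0.02033384]), 'grip_force': 0.0, 'width': 1.00152618497758}
```

View pics/top0.png

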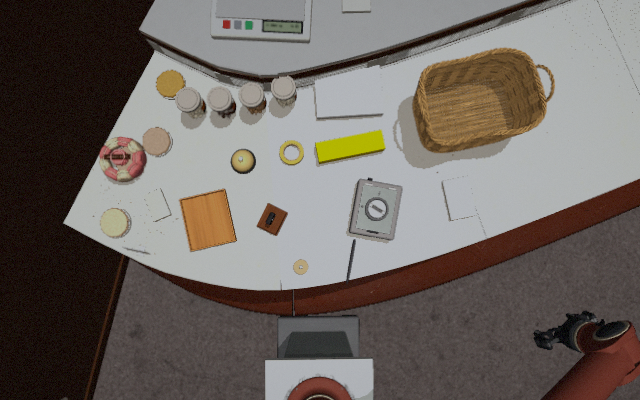

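View pics/scene0.png

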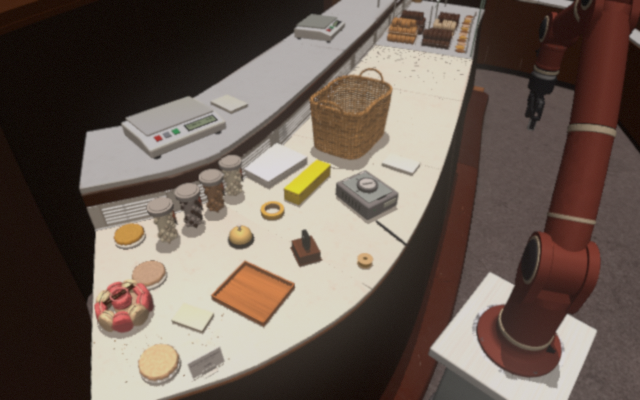

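The top view shows the dish at about (208,220), the stand and key at (272,219), the box and lock at (376,209), the bell at (243,161), the tape at (291,152), the spool at (300,267) and the pen at (351,260). I'll enlarge this area.

```bash
python3 - <<'E'
from h import *
s=load('top'); f=cv2.cvtColor(s['frame'],cv2.COLOR_RGB2BGR)
a=cv2.resize(f[170:250,335:415],None,fx=5,fy=5,interpolation=cv2.INTER_CUBIC)
b=cv2.resize(f[180:260,240:320],None,fx=5,fy=5,interpolation=cv2.INTER_CUBIC)
cv2.imwrite('pics/crop0.png',np.hstack([b,a]))
for n,p,z in [('dish',(208,220),18),('stand',(272,219),32),('box',(376,209),72),('spool',(300,267),19),('bell',(243,161),30)]: print(n,pix2w(s,p,z).round(1))
for c in [(180.5,197),(226,190),(237,242),(189,250)]: print(pix2w(s,c,18).round(1))
E
```

```text
dish [562.5 321.6  18. ]
stand [562.2 130.8  32. ]
box [ 584.5 -169.    72. ]
spool [420.9  51.1  19. ]
bell [735.  215.5  30. ]
[632. 404.  18.]
[650.9 268.   18. ]
[496.5 235.8  18. ]
[474.7 378.   18. ]
```

View pics/crop0.png

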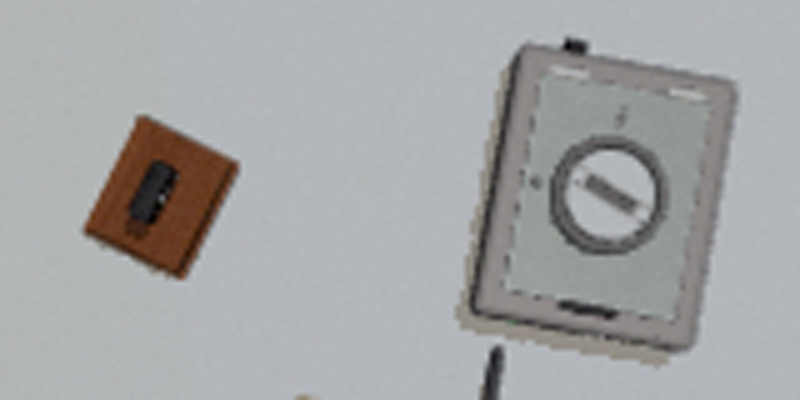

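The slot in the stand runs at about -25° in world and the key is at (271,218). The lock's dot (+y) is on the left and its bar (+x) on top, so box x is about -10°. The slot now lies at about 56° and has to turn to -10°. I'll go above the stand.

Call:
play_rows:
  series:
    - {"tx": 0.4,"ty": -0.4}
    - {"tx": 0.87,"ty": -0.81}
    - {"tx": 0.87,"ty": -0.81}
    - {"tx": 0.87,"ty": -0.81}
    - {"tx": 0.87,"ty": -0.81}
    - {"tx": 0.87,"ty": -0.81}
    - {"tx": 0.87,"ty": -0.81}
    - {"tx": 0.87,"ty": -0.81}
    - {"tx": 0.87,"ty": -0.81}
    - {"tx": 0.87,"ty": -0.81}
    - {"tx": 0.87,"ty": -0.81}
    - {"tx": 0.87,"ty": -0.81}
  fingers: -1
  squeeze: 60

```text
invalid input
```

Call:
play_rows:
  series:
    - {"tx": 0.87,"ty": -0.81}
    - {"tx": 0.5,"ty": -0.4}
    - {"rz": -0.055}
    - {"rz": -0.055}
    - {"rz": -0.055}
    - {"rz": -0.055}
    - {"rz": -0.055}
    - {"rz": -0.055}
    - {"rz": -0.055}
    - {"rz": -0.055}
    - {"rz": -0.055}
    - {"rz": -0.055}

```text
invalid input
```

Call:
play_rows:
  series:
    - {"rz": -0.055}
    - {"rz": -0.055}
    - {"rz": -0.055}
    - {"rz": -0.01}
    - {}
    - {}

```text
invalid input
```

```bash
cat >> h.py <<'E'
def toolx():
    m=R.from_rotvec(ctrl.sense()['orientation']).as_matrix(); return m
def go(target,ang=None):
    """print how far to go in the tool axes/units"""
    st=ctrl.sense(); m=R.from_rotvec(st['orientation']).as_matrix(); p=st['ee_pos']
    a=np.degrees(np.arctan2(m[1,0],m[0,0])); print('t',st['time_s'],'pos',p.round(1),'angx',a.round(2),'toolz',m[:,2].round(4))
    print('shift units',(m.T@(np.array(target)-p)/50).round(3), 'rz' , None if ang is None else round(-((ang-a+180)%360-180)/180,4))
E
python3 - <<'E'
from h import *
w=snap('wrist','w0.png'); print(w['world_from_camera'].round(3)); go([562,131,130],155)
print(ctrl.sense()['joint_positions'].round(2))
E
```

```text
[[ 4.25000e-01 -8.63000e-01 -2.74000e-01  3.46307e+02]
 [-9.05000e-01 -4.05000e-01 -1.27000e-01 -5.55280e+02]
 [-2.00000e-03  3.02000e-01 -9.53000e-01  3.73456e+02]
 [ 0.00000e+00  0.00000e+00  0.00000e+00  1.00000e+00]]
t 0.15 pos [ 275.9 -587.9  230.4] angx 25.15 toolz [-9.0e-04  1.8e-03 -1.0e+00]
shift units [ 11.289 -10.579   2.029] rz -0.7214
[ 1.11  0.62 -0.01  1.42  0.01  1.1  -0.04]
```

View pics/w0.png

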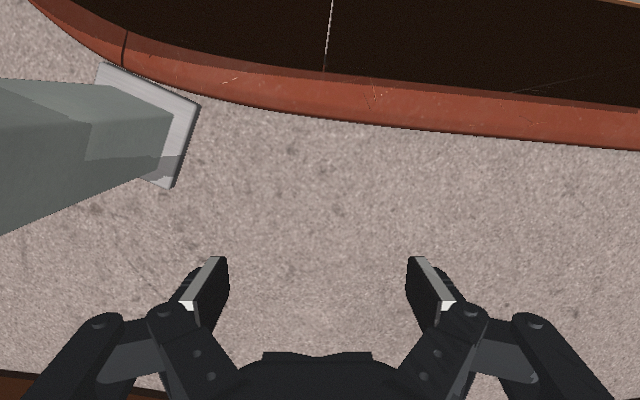

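The arm has not moved because the calls were refused. The wrist picture shows only the floor and the counter edge. I'll retry with all six keys in each row.

Call:
play_rows:
  series:
    - {"tx": 0.4,"ty": -0.4,"tz": 0,"rx": 0,"ry": 0,"rz": 0}
  fingers: -1
  squeeze: 60

```text
time_s: 0.28
ee_pos: [283.8, -563.1, 230.4]
orientation: [3.068, 0.678, -0.003]
contact_force: [0.7, -0.4, -0.6]
width: 0.998
grip_force: 0.0
```

Call:
play_rows:
  series:
    - {"tx": 0.87,"ty": -0.81,"tz": 0,"rx": 0,"ry": 0,"rz": 0}
    - {"tx": 0.87,"ty": -0.81,"tz": 0,"rx": 0,"ry": 0,"rz": 0}
    - {"tx": 0.87,"ty": -0.81,"tz": 0,"rx": 0,"ry": 0,"rz": 0}
    - {"tx": 0.87,"ty": -0.81,"tz": 0,"rx": 0,"ry": 0,"rz": 0}
    - {"tx": 0.87,"ty": -0.81,"tz": 0,"rx": 0,"ry": 0,"rz": 0}
    - {"tx": 0.87,"ty": -0.81,"tz": 0,"rx": 0,"ry": 0,"rz": 0}
    - {"tx": 0.87,"ty": -0.81,"tz": 0,"rx": 0,"ry": 0,"rz": 0}
    - {"tx": 0.87,"ty": -0.81,"tz": 0,"rx": 0,"ry": 0,"rz": 0}
    - {"tx": 0.87,"ty": -0.81,"tz": 0,"rx": 0,"ry": 0,"rz": 0}
    - {"tx": 0.87,"ty": -0.81,"tz": 0,"rx": 0,"ry": 0,"rz": 0}
    - {"tx": 0.87,"ty": -0.81,"tz": 0,"rx": 0,"ry": 0,"rz": 0}
    - {"tx": 0.87,"ty": -0.81,"tz": 0,"rx": 0,"ry": 0,"rz": 0}

```text
time_s: 1.78
ee_pos: [552.2, 101.6, 231.2]
orientation: [3.066, 0.683, -0.0]
contact_force: [0.5, -0.6, 0.5]
width: 1.002
grip_force: 0.0
```

Call:
play_rows:
  series:
    - {"tx": 0.4,"ty": -0.4,"tz": 0,"rx": 0,"ry": 0,"rz": -0.055}
    - {"tx": 0,"ty": 0,"tz": 0,"rx": 0,"ry": 0,"rz": -0.055}
    - {"tx": 0,"ty": 0,"tz": 0,"rx": 0,"ry": 0,"rz": -0.055}
    - {"tx": 0,"ty": 0,"tz": 0,"rx": 0,"ry": 0,"rz": -0.055}
    - {"tx": 0,"ty": 0,"tz": 0,"rx": 0,"ry": 0,"rz": -0.055}
    - {"tx": 0,"ty": 0,"tz": 0,"rx": 0,"ry": 0,"rz": -0.055}
    - {"tx": 0,"ty": 0,"tz": 0,"rx": 0,"ry": 0,"rz": -0.055}
    - {"tx": 0,"ty": 0,"tz": 0,"rx": 0,"ry": 0,"rz": -0.055}
    - {"tx": 0,"ty": 0,"tz": 0,"rx": 0,"ry": 0,"rz": -0.055}
    - {"tx": 0,"ty": 0,"tz": 0,"rx": 0,"ry": 0,"rz": -0.055}
    - {"tx": 0,"ty": 0,"tz": 0,"rx": 0,"ry": 0,"rz": -0.055}
    - {"tx": 0,"ty": 0,"tz": 0,"rx": 0,"ry": 0,"rz": -0.055}

```text
time_s: 3.28
ee_pos: [561.2, 126.2, 231.0]
orientation: [-0.964, -2.989, 0.001]
contact_force: [0.6, 0.3, 0.3]
width: 1.001
grip_force: 0.0
```

```bash
python3 - <<'E'
from h import *
w=snap('wrist','w1.png'); print(w['world_from_camera'].round(3)); go([562,131,130],155)
print(ctrl.sense()['joint_positions'].round(2))
E
```

```text
[[ 5.85000e-01  7.74000e-01  2.44000e-01  4.99143e+02]
 [ 8.11000e-01 -5.57000e-01 -1.77000e-01  1.71372e+02]
 [-1.00000e-03  3.02000e-01 -9.53000e-01  3.74218e+02]
 [ 0.00000e+00  0.00000e+00  0.00000e+00  1.00000e+00]]
t 3.325 pos [561.3 126.  230.8] angx 144.43 toolz [-1.1e-03 -2.0e-04 -1.0e+00]
shift units [0.044 0.091 2.016] rz -0.0587
[ 0.17  0.58 -0.7   1.63  0.41  1.08  0.31]
```

View pics/w1.png

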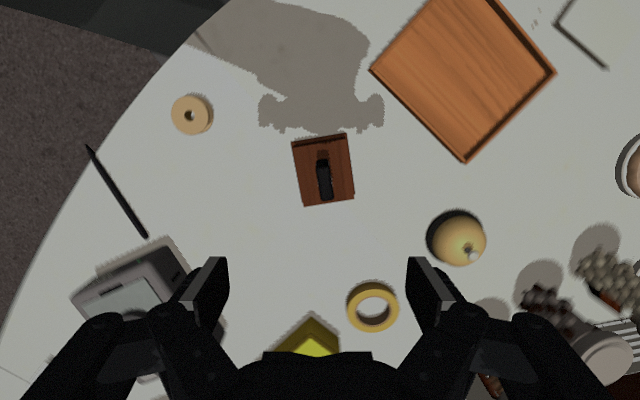

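The key in its stand is at about (323,175), nearly upright in the picture. I'll enlarge that part.

```bash
python3 - <<'E'
from h import *
s=load('wrist'); f=cv2.cvtColor(s['frame'],cv2.COLOR_RGB2BGR)
f=np.clip(f.astype(float)*1.8,0,255).astype(np.uint8)
cv2.imwrite('pics/crop1.png',cv2.resize(f[120:220,280:370],None,fx=6,fy=6,interpolation=cv2.INTER_CUBIC))
E
```

```text
(no output)
```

View pics/crop1.png

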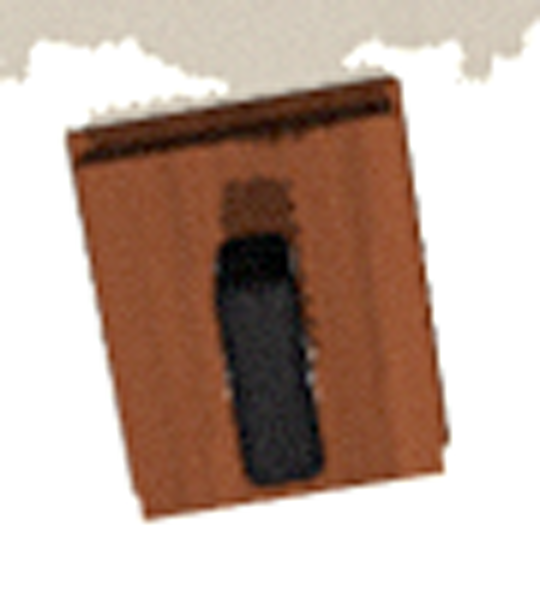

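The crop shows the handle's top face with corners at about (218,285), (300,280), (325,475) and (247,485). The stand's top face has corners at (80,160), (397,108), (445,470) and (145,517).

```bash
python3 - <<'E'
from h import *
s=load('wrist')
def P(c,z): return np.array([pix2w(s,(x/6+280-.4,y/6+120-.4),z)[:2] for x,y in c])
def ang(v): return np.degrees(np.arctan2(v[1],v[0])).round(1)
for c,z in [([(218,285),(300,280),(325,475),(247,485)],79),([(80,160),(397,108),(445,470),(145,517)],32)]:
    p=P(c,z); print(p.mean(0).round(1), ang(p[0]+p[1]-p[2]-p[3]), ang(p[1]-p[0]+p[2]-p[3])+0, [np.linalg.norm(p[i]-p[(i+1)%4]).round(1) for i in range(4)])
    k=p.mean(0)
    go([*k,43]) 
E
```

```text
[564.7 133.6] 152.2 59.8 [np.float64(13.3), np.float64(33.4), np.float64(13.2), np.float64(34.3)]
t 3.325 pos [561.3 126.  230.8] angx 144.43 toolz [-1.1e-03 -2.0e-04 -1.0e+00]
shift units [0.029 0.167 3.755] rz None
[564.4 133.9] 153.4 63.6 [np.float64(59.0), np.float64(70.1), np.float64(59.1), np.float64(70.3)]
t 3.325 pos [561.3 126.  230.8] angx 144.43 toolz [-1.1e-03 -2.0e-04 -1.0e+00]
shift units [0.039 0.168 3.755] rz None
```

Call:
play_rows:
  series:
    - {"tx": 0.035,"ty": 0.167,"tz": 0.5,"rx": 0,"ry": 0,"rz": 0}
    - {"tx": 0,"ty": 0,"tz": 0.8,"rx": 0,"ry": 0,"rz": -0.05}
    - {"tx": 0,"ty": 0,"tz": 0.8,"rx": 0,"ry": 0,"rz": 0}
    - {"tx": 0,"ty": 0,"tz": 0.4,"rx": 0,"ry": 0,"rz": 0}
    - {"tx": 0,"ty": 0,"tz": 0,"rx": 0,"ry": 0,"rz": 0}
    - {"tx": 0,"ty": 0,"tz": 0,"rx": 0,"ry": 0,"rz": 0}

```text
time_s: 4.08
ee_pos: [565.6, 134.8, 107.3]
orientation: [0.736, 3.053, 0.002]
contact_force: [1.0, 0.3, 0.4]
width: 0.998
grip_force: 0.0
```

```bash
python3 - <<'E'
from h import *
go([564.5,133.8,43],153.3)
E
```

```text
t 4.075 pos [565.6 134.8 107.3] angx 152.89 toolz [ 1.6e-03  7.0e-04 -1.0e+00]
shift units [ 0.012 -0.028  1.285] rz -0.0023
```

Call:
play_rows:
  series:
    - {"tx": 0.01,"ty": -0.025,"tz": 0.4,"rx": 0,"ry": 0,"rz": -0.002}
    - {"tx": 0,"ty": 0,"tz": 0.4,"rx": 0,"ry": 0,"rz": 0}
    - {"tx": 0,"ty": 0,"tz": 0.3,"rx": 0,"ry": 0,"rz": 0}
    - {"tx": 0,"ty": 0,"tz": 0.18,"rx": 0,"ry": 0,"rz": 0}
    - {"tx": 0,"ty": 0,"tz": 0,"rx": 0,"ry": 0,"rz": 0}
    - {"tx": 0,"ty": 0,"tz": 0,"rx": 0,"ry": 0,"rz": 0}

```text
time_s: 4.82
ee_pos: [564.4, 133.8, 43.0]
orientation: [0.725, 3.056, 0.001]
contact_force: [-0.4, -1.1, 0.2]
width: 0.996
grip_force: 0.0
```

Call:
play_rows:
  series:
    - {"tx": 0,"ty": 0,"tz": 0,"rx": 0,"ry": 0,"rz": 0}
    - {"tx": 0,"ty": 0,"tz": 0,"rx": 0,"ry": 0,"rz": 0}
    - {"tx": 0,"ty": 0,"tz": 0,"rx": 0,"ry": 0,"rz": 0}
    - {"tx": 0,"ty": 0,"tz": 0,"rx": 0,"ry": 0,"rz": 0}
    - {"tx": 0,"ty": 0,"tz": 0,"rx": 0,"ry": 0,"rz": 0}
    - {"tx": 0,"ty": 0,"tz": 0,"rx": 0,"ry": 0,"rz": 0}
  fingers: 1
  squeeze: 80

```text
time_s: 5.58
ee_pos: [564.1, 133.6, 42.5]
orientation: [0.725, 3.056, 0.001]
contact_force: [-0.6, 0.3, 1.4]
width: 0.155
grip_force: 78.1
```

```bash
python3 - <<'E'
from h import *
go([564.5,133.8,43],153.3); print(ctrl.sense()['contact_force'],ctrl.sense()['ft_torque'])
E
```

```text
t 5.575 pos [564.1 133.6  42.5] angx 153.3 toolz [ 5.e-04  3.e-04 -1.e+00]
shift units [-0.006  0.007 -0.009] rz 0.0
[-0.63642167  0.26922234  1.35769642] [ 0.01252926 -0.00826175  0.00525824]
```

Gripped at about 13 mm opening. I'll lift, move above the lock and turn to the slot's direction.

Call:
play_rows:
  series:
    - {"tx": 0,"ty": 0,"tz": -0.3,"rx": 0,"ry": 0,"rz": 0}
    - {"tx": 0,"ty": 0,"tz": -0.5,"rx": 0,"ry": 0,"rz": 0}
    - {"tx": 0,"ty": 0,"tz": -0.8,"rx": 0,"ry": 0,"rz": 0}
    - {"tx": 0,"ty": 0,"tz": -0.8,"rx": 0,"ry": 0,"rz": 0}
    - {"tx": -0.3,"ty": -0.525,"tz": 0,"rx": 0,"ry": 0,"rz": 0}
    - {"tx": -0.5,"ty": -0.875,"tz": 0,"rx": 0,"ry": 0,"rz": 0}
    - {"tx": -0.5,"ty": -0.875,"tz": 0,"rx": 0,"ry": 0,"rz": 0}
    - {"tx": -0.5,"ty": -0.875,"tz": 0,"rx": 0,"ry": 0,"rz": 0}
    - {"tx": -0.5,"ty": -0.875,"tz": 0,"rx": 0,"ry": 0,"rz": 0}
    - {"tx": -0.5,"ty": -0.875,"tz": 0,"rx": 0,"ry": 0,"rz": 0}
    - {"tx": -0.29,"ty": -0.35,"tz": 0,"rx": 0,"ry": 0,"rz": 0}
    - {"tx": 0,"ty": 0,"tz": 0,"rx": 0,"ry": 0,"rz": 0.054}

```text
time_s: 7.08
ee_pos: [583.3, -174.5, 162.2]
orientation: [-0.997, -2.979, 0.002]
contact_force: [-1.2, 0.5, -1.7]
width: 0.152
grip_force: 78.3
```

Call:
play_rows:
  series:
    - {"tx": 0,"ty": 0,"tz": 0,"rx": 0,"ry": 0,"rz": 0.054}
    - {"tx": 0,"ty": 0,"tz": 0,"rx": 0,"ry": 0,"rz": 0.054}
    - {"tx": 0,"ty": 0,"tz": 0,"rx": 0,"ry": 0,"rz": 0.054}
    - {"tx": 0,"ty": 0,"tz": 0,"rx": 0,"ry": 0,"rz": 0.054}
    - {"tx": 0,"ty": 0,"tz": 0,"rx": 0,"ry": 0,"rz": 0.054}
    - {"tx": 0,"ty": 0,"tz": 0,"rx": 0,"ry": 0,"rz": 0.054}
    - {"tx": 0,"ty": 0,"tz": 0,"rx": 0,"ry": 0,"rz": 0.054}
    - {"tx": 0,"ty": 0,"tz": 0,"rx": 0,"ry": 0,"rz": 0.054}
    - {"tx": 0,"ty": 0,"tz": 0,"rx": 0,"ry": 0,"rz": 0.054}
    - {"tx": 0,"ty": 0,"tz": 0,"rx": 0,"ry": 0,"rz": 0}
    - {"tx": 0,"ty": 0,"tz": 0,"rx": 0,"ry": 0,"rz": 0}

```text
time_s: 8.45
ee_pos: [583.9, -170.3, 162.6]
orientation: [-2.77, -1.481, -0.0]
contact_force: [-0.5, -0.3, -1.4]
width: 0.155
grip_force: 78.3
```

```bash
python3 - <<'E'
from h import *
go([584,-171,162],56)
s=snap('wrist'); f=cv2.cvtColor(s['frame'],cv2.COLOR_RGB2BGR)
f=np.clip(f.astype(float)*1.3,0,255).astype(np.uint8)
c=w2pix(s,[584,-171,72]); print(c, w2pix(s,[*ctrl.sense()['ee_pos'][:2],127]))
x0,y0=[int(v) for v in c-[100,75]]; x0=max(x0,0);y0=max(y0,0); print(x0,y0)
cv2.imwrite('pics/crop2.png',cv2.resize(f[y0:y0+150,x0:x0+200],None,fx=4,fy=4,interpolation=cv2.INTER_CUBIC))
E
```

```text
t 8.45 pos [ 583.9 -170.3  162.6] angx 56.26 toolz [ 0.e+00  4.e-04 -1.e+00]
shift units [-0.011  0.01   0.013] rz 0.0014
[316.97018996 205.67714945] [316.35936675 232.52972813]
216 130
```

View pics/crop2.png

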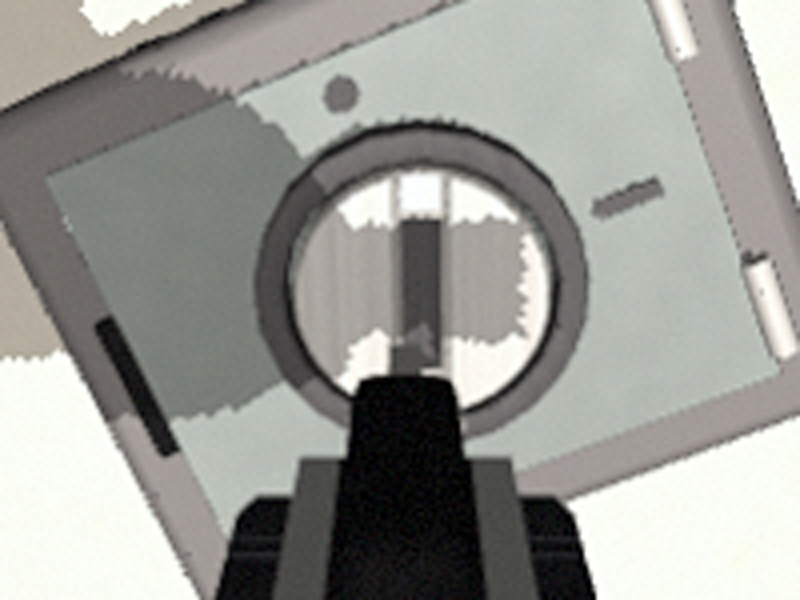

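The slot shows at about x 402–440, y 218–365 in the crop, vertical in the picture and so already parallel to the tool's x. The key's blade tip just shows at about (411,345). Next I work out the correction.

```bash
python3 - <<'E'
from h import *
s=load('wrist')
def q(x,y): return (216+x/4-.4,130+y/4-.4)
a=pix2w(s,q(421,292),71.5); t=pix2w(s,q(421,218),71.5); b=pix2w(s,q(421,365),71.5)
l=pix2w(s,q(290,292),71.5); r=pix2w(s,q(552,292),71.5)
print(a.round(1),np.linalg.norm(t-b),np.linalg.norm(l-r),np.degrees(np.arctan2(*(t-b)[1::-1])))
print('topcam',pix2w(load('top'),(335+210/5-.4,170+195/5-.4),71.5).round(1))
print('handle/tip z127 tip-x+13', w2pix(s,ctrl.sense()['ee_pos']+R.from_rotvec(ctrl.sense()['orientation']).as_matrix()@[13,0,35.5]),q(411,345))
go([a[0],a[1],122],56.26)
E
```

```text
[ 587.9 -170.7   71.5] 30.90557994386428 52.44435270255881 56.459122388090414
topcam [ 585.6 -170.8   71.5]
handle/tip z127 tip-x+13 [316.34114324 213.11120115] (318.35, 215.85)
t 8.5 pos [ 583.9 -170.4  162.5] angx 56.22 toolz [ 0.e+00  4.e-04 -1.e+00]
shift units [0.039 0.071 0.81 ] rz -0.0002
```

Call:
play_rows:
  series:
    - {"tx": 0.03,"ty": 0.05,"tz": 0.3,"rx": 0,"ry": 0,"rz": 0}
    - {"tx": 0,"ty": 0,"tz": 0.4,"rx": 0,"ry": 0,"rz": 0}
    - {"tx": 0,"ty": 0,"tz": 0,"rx": 0,"ry": 0,"rz": 0}
    - {"tx": 0,"ty": 0,"tz": 0,"rx": 0,"ry": 0,"rz": 0}

```text
time_s: 9.0
ee_pos: [587.2, -170.6, 127.3]
orientation: [-2.772, -1.478, -0.0]
contact_force: [0.6, -0.2, 0.5]
width: 0.157
grip_force: 78.3
```

```bash
python3 - <<'E'
from h import *
go([587,-171,122],56)
s=snap('wrist'); f=cv2.cvtColor(s['frame'],cv2.COLOR_RGB2BGR)
f=np.clip(f.astype(float)*1.3,0,255).astype(np.uint8)
m=R.from_rotvec(ctrl.sense()['orientation']).as_matrix()
for x in (13,0): print(w2pix(s,ctrl.sense()['ee_pos']+m@[x,0,35.5]))
print(w2pix(s,[587,-171,71.5]))
cv2.imwrite('pics/crop3.png',cv2.resize(f[170:260,260:380],None,fx=6,fy=6,interpolation=cv2.INTER_CUBIC))
E
```

```text
t 9.0 pos [ 587.2 -170.6  127.3] angx 56.12 toolz [ 2.e-04  3.e-04 -1.e+00]
shift units [-0.009  0.001  0.106] rz 0.0007
[316.65073395 213.12010057]
[316.66202596 232.58765358]
[316.34499061 221.3510486 ]
```

View pics/crop3.png

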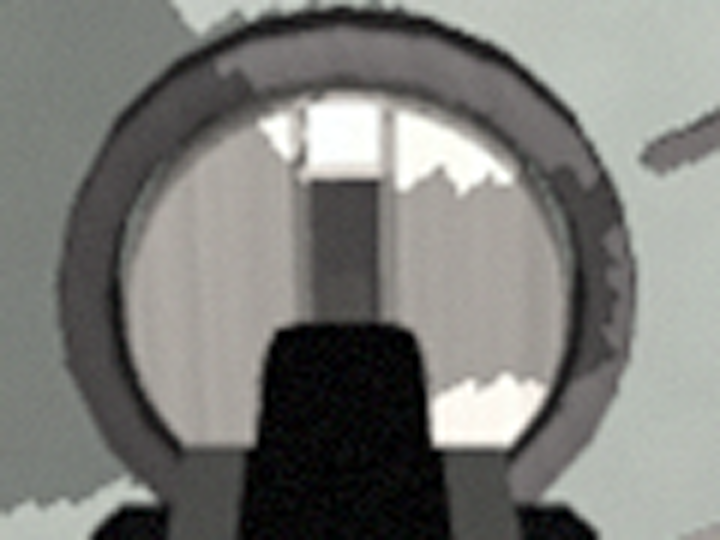

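The slot (x 312–379) and the handle (x 270–418) are centred on each other at about x 345. The slot's far end is at y of about 180. Next the along-slot offset.

```bash
python3 - <<'E'
from h import *
s=load('wrist'); st=ctrl.sense(); m=R.from_rotvec(st['orientation']).as_matrix()
e=pix2w(s,(346/6+259.6,180/6+169.6),71.5); print(m.T@(e-st['ee_pos'])-[15.5,0,0])
l=[pix2w(s,(x/6+259.6,290/6+169.6),71.5) for x in(122,575)]; print(m.T@(np.mean(l,0)-st['ee_pos']))
E
```

```text
[-0.26710177  0.39538548 56.26849161]
[ 1.96358689  0.68741184 56.26074252]
```

Call:
play_rows:
  series:
    - {"tx": 0,"ty": 0,"tz": 0.3,"rx": 0,"ry": 0,"rz": 0}
    - {"tx": 0,"ty": 0,"tz": 0.1,"rx": 0,"ry": 0,"rz": 0}
    - {"tx": 0,"ty": 0,"tz": 0.04,"rx": 0,"ry": 0,"rz": 0}
    - {"tx": 0,"ty": 0,"tz": 0.04,"rx": 0,"ry": 0,"rz": 0}
    - {"tx": 0,"ty": 0,"tz": 0,"rx": 0,"ry": 0,"rz": 0}

```text
time_s: 9.68
ee_pos: [587.0, -170.6, 103.4]
orientation: [2.772, 1.477, 0.0]
contact_force: [-0.1, 0.8, -0.8]
width: 0.151
grip_force: 78.3
```

Call:
play_rows:
  series:
    - {"tx": 0,"ty": 0,"tz": 0.03,"rx": 0,"ry": 0,"rz": 0}
    - {"tx": 0,"ty": 0,"tz": 0.03,"rx": 0,"ry": 0,"rz": 0}
    - {"tx": 0,"ty": 0,"tz": 0,"rx": 0,"ry": 0,"rz": 0}
    - {"tx": 0,"ty": 0,"tz": 0,"rx": 0,"ry": 0,"rz": 0}

```text
time_s: 10.18
ee_pos: [587.0, -170.6, 100.4]
orientation: [2.773, 1.477, 0.0]
contact_force: [-0.2, 0.8, -2.5]
width: 0.161
grip_force: 78.3
```

The blade is in the slot, about 7 mm deep, with no force. Now I turn clockwise.

Call:
play_rows:
  series:
    - {"tx": 0,"ty": 0,"tz": 0,"rx": 0,"ry": 0,"rz": 0.02}
    - {"tx": 0,"ty": 0,"tz": 0,"rx": 0,"ry": 0,"rz": 0.03}
    - {"tx": 0,"ty": 0,"tz": 0,"rx": 0,"ry": 0,"rz": 0.03}
    - {"tx": 0,"ty": 0,"tz": 0,"rx": 0,"ry": 0,"rz": 0.03}
    - {"tx": 0,"ty": 0,"tz": 0,"rx": 0,"ry": 0,"rz": 0.03}
    - {"tx": 0,"ty": 0,"tz": 0,"rx": 0,"ry": 0,"rz": 0.03}

```text
time_s: 10.92
ee_pos: [587.4, -171.2, 100.4]
orientation: [3.064, 0.689, 0.001]
contact_force: [0.7, -0.8, -1.6]
width: 0.15
grip_force: 78.2
```

```bash
python3 - <<'E'
from h import *
go([587,-170.6,100],-10); s=ctrl.sense(); print(s['ft_torque'],s['contact_force'],s['joint_positions'].round(2))
E
```

```text
t 10.925 pos [ 587.4 -171.2  100.4] angx 25.35 toolz [ 0.0012 -0.001  -1.    ]
shift units [-0.001 -0.014  0.009] rz 0.1964
[-0.19078368 -0.15881987  0.11426071] [ 0.71005472 -0.78971173 -1.62724158] [ 0.29  0.7  -0.08  1.68  0.07  0.76 -0.95]
```

Call:
play_rows:
  series:
    - {"tx": 0,"ty": 0,"tz": 0,"rx": 0,"ry": 0,"rz": 0.03}
    - {"tx": 0,"ty": 0,"tz": 0,"rx": 0,"ry": 0,"rz": 0.03}
    - {"tx": 0,"ty": 0,"tz": 0,"rx": 0,"ry": 0,"rz": 0.03}
    - {"tx": 0,"ty": 0,"tz": 0,"rx": 0,"ry": 0,"rz": 0.03}
    - {"tx": 0,"ty": 0,"tz": 0,"rx": 0,"ry": 0,"rz": 0.03}
    - {"tx": 0,"ty": 0,"tz": 0,"rx": 0,"ry": 0,"rz": 0.03}
    - {"tx": 0,"ty": 0,"tz": 0,"rx": 0,"ry": 0,"rz": 0.015}
    - {"tx": 0,"ty": 0,"tz": 0,"rx": 0,"ry": 0,"rz": 0.01}
    - {"tx": 0,"ty": 0,"tz": 0,"rx": 0,"ry": 0,"rz": 0}

```text
time_s: 12.05
ee_pos: [587.2, -171.3, 100.4]
orientation: [3.125, -0.312, 0.002]
contact_force: [1.3, -2.2, -2.3]
width: 0.156
grip_force: 78.1
```

```bash
python3 - <<'E'
from h import *
go([587,-170.6,100],-10); s=ctrl.sense(); print(s['ft_torque'],s['contact_force'],s['joint_positions'].round(2))
E
```

```text
t 12.05 pos [ 587.2 -171.3  100.4] angx -11.39 toolz [ 9.e-04 -1.e-03 -1.e+00]
shift units [-0.007 -0.012  0.009] rz -0.0077
[-0.60157574 -0.28583469  0.05277441] [ 1.28559574 -2.17096656 -2.33724506] [ 0.18  0.7   0.1   1.68 -0.1   0.76 -1.43]
```

Call:
play_rows:
  series:
    - {"tx": 0,"ty": 0,"tz": 0,"rx": 0,"ry": 0,"rz": 0.015}
    - {"tx": 0,"ty": 0,"tz": 0,"rx": 0,"ry": 0,"rz": 0.015}
    - {"tx": 0,"ty": 0,"tz": 0,"rx": 0,"ry": 0,"rz": 0.01}
    - {"tx": 0,"ty": 0,"tz": 0,"rx": 0,"ry": 0,"rz": 0}

```text
time_s: 12.55
ee_pos: [587.2, -171.2, 100.4]
orientation: [3.099, -0.508, 0.001]
contact_force: [1.5, -4.4, -2.5]
width: 0.155
grip_force: 78.1
```

```bash
python3 - <<'E'
from h import *
go([587,-170.6,100],-10); s=ctrl.sense(); print(s['ft_torque'],s['contact_force'])
E
```

```text
t 12.55 pos [ 587.2 -171.2  100.4] angx -18.63 toolz [ 7.e-04 -1.e-03 -1.e+00]
shift units [-0.007 -0.01   0.009] rz -0.048
[-0.93610959 -0.45919392  0.07252624] [ 1.50055161 -4.408668   -2.46607262]
```

Call:
play_rows:
  series:
    - {"tx": 0,"ty": 0,"tz": 0,"rx": 0,"ry": 0,"rz": 0.015}
    - {"tx": 0,"ty": 0,"tz": 0,"rx": 0,"ry": 0,"rz": 0.01}
    - {"tx": 0,"ty": 0,"tz": 0,"rx": 0,"ry": 0,"rz": 0}

```text
time_s: 12.92
ee_pos: [587.2, -171.2, 100.4]
orientation: [3.077, -0.629, 0.001]
contact_force: [1.0, -4.7, -1.7]
width: 0.15
grip_force: 78.2
```

```bash
python3 - <<'E'
from h import *
go([587,-170.6,100],-10); s=ctrl.sense(); print(s['ft_torque'],s['contact_force'])
s=snap('wrist'); f=cv2.cvtColor(s['frame'],cv2.COLOR_RGB2BGR)
f=np.clip(f.astype(float)*1.3,0,255).astype(np.uint8)
cv2.imwrite('pics/crop4.png',cv2.resize(f[130:280,220:420],None,fx=4,fy=4,interpolation=cv2.INTER_CUBIC))
E
```

```text
t 12.925 pos [ 587.2 -171.2  100.4] angx -23.11 toolz [ 6.0e-04 -1.3e-03 -1.0e+00]
shift units [-0.008 -0.01   0.009] rz -0.0728
[-1.19149557 -0.47518986  0.32358579] [ 0.95971169 -4.69951157 -1.65950243]
```

View pics/crop4.png

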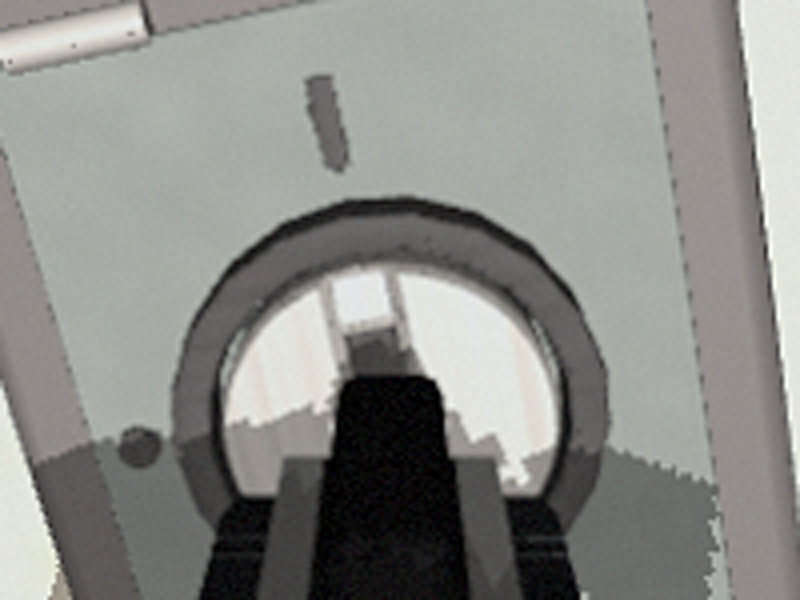

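The slot edges now lie parallel to the raised bar (both about 13° left of vertical), and the torque has risen to 0.32 N m, so the dial is at its stop. I'll press slightly further, then centre the blade in its play and pull out.

Call:
play_rows:
  series:
    - {"tx": 0,"ty": 0,"tz": 0,"rx": 0,"ry": 0,"rz": 0.01}
    - {"tx": 0,"ty": 0,"tz": 0,"rx": 0,"ry": 0,"rz": 0}
    - {"tx": 0,"ty": 0,"tz": 0,"rx": 0,"ry": 0,"rz": -0.03}
    - {"tx": 0,"ty": 0,"tz": 0,"rx": 0,"ry": 0,"rz": -0.02}
    - {"tx": 0,"ty": 0,"tz": 0,"rx": 0,"ry": 0,"rz": 0}
    - {"tx": 0,"ty": 0,"tz": -0.1,"rx": 0,"ry": 0,"rz": 0}
    - {"tx": 0,"ty": 0,"tz": -0.2,"rx": 0,"ry": 0,"rz": 0}
    - {"tx": 0,"ty": 0,"tz": -0.5,"rx": 0,"ry": 0,"rz": 0}
    - {"tx": 0,"ty": 0,"tz": -0.5,"rx": 0,"ry": 0,"rz": 0}
    - {"tx": 0,"ty": 0,"tz": 0,"rx": 0,"ry": 0,"rz": 0}
    - {"tx": 0,"ty": 0,"tz": 0,"rx": 0,"ry": 0,"rz": 0}

```text
time_s: 14.35
ee_pos: [586.2, -169.5, 164.7]
orientation: [-3.11, 0.433, 0.003]
contact_force: [0.5, -0.1, -1.2]
width: 0.155
grip_force: 78.4
```

```bash
python3 - <<'E'
from h import *
go([562,321,165]); s=ctrl.sense(); print(s['ft_torque'],s['contact_force'])
s=snap('wrist'); f=cv2.cvtColor(s['frame'],cv2.COLOR_RGB2BGR)
f=np.clip(f.astype(float)*1.3,0,255).astype(np.uint8)
cv2.imwrite('pics/crop5.png',cv2.resize(f[130:280,220:420],None,fx=4,fy=4,interpolation=cv2.INTER_CUBIC))
E
```

```text
t 14.35 pos [ 586.2 -169.5  164.7] angx -15.87 toolz [-0.0017  0.0016 -1.    ]
shift units [-3.148e+00 -9.303e+00  9.000e-03] rz None
[0.00885872 0.00883719 0.05511256] [ 0.47913809 -0.12765796 -1.19886523]
```

View pics/crop5.png

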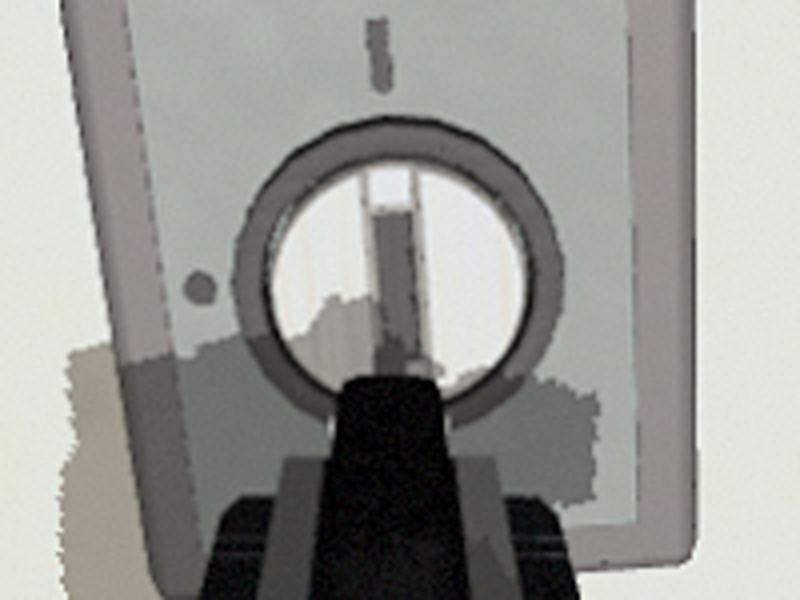

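The slot is still parallel to the bar (about 4° tilt each), so the lock stays home and the key is free above it. I'll carry it to the dish.

Call:
play_rows:
  series:
    - {"tx": -0.175,"ty": -0.5,"tz": 0,"rx": 0,"ry": 0,"rz": 0}
    - {"tx": -0.32,"ty": -0.95,"tz": 0,"rx": 0,"ry": 0,"rz": 0}
    - {"tx": -0.32,"ty": -0.95,"tz": 0,"rx": 0,"ry": 0,"rz": 0}
    - {"tx": -0.32,"ty": -0.95,"tz": 0,"rx": 0,"ry": 0,"rz": 0}
    - {"tx": -0.32,"ty": -0.95,"tz": 0,"rx": 0,"ry": 0,"rz": 0}
    - {"tx": -0.32,"ty": -0.95,"tz": 0,"rx": 0,"ry": 0,"rz": 0}
    - {"tx": -0.32,"ty": -0.95,"tz": 0,"rx": 0,"ry": 0,"rz": 0}
    - {"tx": -0.32,"ty": -0.95,"tz": 0,"rx": 0,"ry": 0,"rz": 0}
    - {"tx": -0.32,"ty": -0.95,"tz": 0,"rx": 0,"ry": 0,"rz": 0}
    - {"tx": -0.32,"ty": -0.95,"tz": 0,"rx": 0,"ry": 0,"rz": 0}
    - {"tx": -0.09,"ty": -0.25,"tz": 0,"rx": 0,"ry": 0,"rz": 0}

```text
time_s: 15.78
ee_pos: [560.1, 325.3, 163.5]
orientation: [-3.111, 0.423, 0.007]
contact_force: [-0.3, -0.4, -1.1]
width: 0.154
grip_force: 78.5
```

Call:
play_rows:
  series:
    - {"tx": 0,"ty": 0,"tz": 0,"rx": 0,"ry": 0,"rz": -0.055}
    - {"tx": 0,"ty": 0,"tz": 0,"rx": 0,"ry": 0,"rz": -0.055}
    - {"tx": 0,"ty": 0,"tz": 0,"rx": 0,"ry": 0,"rz": -0.055}
    - {"tx": 0,"ty": 0,"tz": 0,"rx": 0,"ry": 0,"rz": -0.055}
    - {"tx": 0,"ty": 0,"tz": 0,"rx": 0,"ry": 0,"rz": -0.055}
    - {"tx": 0,"ty": 0,"tz": 0,"rx": 0,"ry": 0,"rz": -0.055}
    - {"tx": 0,"ty": 0,"tz": 0,"rx": 0,"ry": 0,"rz": -0.055}
    - {"tx": 0,"ty": 0,"tz": 0,"rx": 0,"ry": 0,"rz": -0.055}
    - {"tx": 0,"ty": 0,"tz": 0,"rx": 0,"ry": 0,"rz": -0.055}
    - {"tx": 0,"ty": 0,"tz": 0,"rx": 0,"ry": 0,"rz": -0.055}
    - {"tx": 0,"ty": 0,"tz": 0,"rx": 0,"ry": 0,"rz": -0.055}
    - {"tx": 0,"ty": 0,"tz": 0,"rx": 0,"ry": 0,"rz": -0.055}

```text
time_s: 17.27
ee_pos: [562.9, 317.8, 164.0]
orientation: [-1.953, -2.461, 0.005]
contact_force: [-0.7, -0.7, -1.0]
width: 0.155
grip_force: 78.5
```

```bash
python3 - <<'E'
from h import *
go([563,321.5,41],102)
E
```

```text
t 17.275 pos [562.9 317.8 164. ] angx 103.14 toolz [-0.0021 -0.0024 -1.    ]
shift units [0.077 0.026 2.46 ] rz 0.0063
```

Call:
play_rows:
  series:
    - {"tx": 0.07,"ty": 0,"tz": 0.4,"rx": 0,"ry": 0,"rz": 0}
    - {"tx": 0,"ty": 0,"tz": 0.7,"rx": 0,"ry": 0,"rz": 0}
    - {"tx": 0,"ty": 0,"tz": 0.7,"rx": 0,"ry": 0,"rz": 0}
    - {"tx": 0,"ty": 0,"tz": 0.4,"rx": 0,"ry": 0,"rz": 0}
    - {"tx": 0,"ty": 0,"tz": 0.15,"rx": 0,"ry": 0,"rz": 0}
    - {"tx": 0,"ty": 0,"tz": 0.1,"rx": 0,"ry": 0,"rz": 0}
    - {"tx": 0,"ty": 0,"tz": 0,"rx": 0,"ry": 0,"rz": 0}
    - {"tx": 0,"ty": 0,"tz": 0,"rx": 0,"ry": 0,"rz": 0}

```text
time_s: 18.27
ee_pos: [562.9, 323.6, 43.9]
orientation: [1.957, 2.457, 0.003]
contact_force: [-0.2, -0.4, -1.2]
width: 0.152
grip_force: 78.5
```

Call:
play_rows:
  series:
    - {"tx": 0,"ty": 0,"tz": 0.06,"rx": 0,"ry": 0,"rz": 0}
    - {"tx": 0,"ty": 0,"tz": 0,"rx": 0,"ry": 0,"rz": 0}
    - {"tx": 0,"ty": 0,"tz": 0,"rx": 0,"ry": 0,"rz": 0}

```text
time_s: 18.65
ee_pos: [562.3, 323.1, 39.9]
orientation: [1.958, 2.457, 0.0]
contact_force: [-1.2, -0.1, -0.3]
width: 0.154
grip_force: 78.5
```

Call:
play_rows:
  series:
    - {"tx": 0,"ty": 0,"tz": 0,"rx": 0,"ry": 0,"rz": 0}
    - {"tx": 0,"ty": 0,"tz": 0,"rx": 0,"ry": 0,"rz": 0}
    - {"tx": 0,"ty": 0,"tz": 0,"rx": 0,"ry": 0,"rz": 0}
    - {"tx": 0,"ty": 0,"tz": 0,"rx": 0,"ry": 0,"rz": 0}
    - {"tx": 0,"ty": 0,"tz": 0,"rx": 0,"ry": 0,"rz": 0}
    - {"tx": 0,"ty": 0,"tz": 0,"rx": 0,"ry": 0,"rz": 0}
  fingers: -1

```text
time_s: 19.4
ee_pos: [562.4, 323.1, 39.9]
orientation: [1.958, 2.457, 0.0]
contact_force: [0.0, -0.2, -0.6]
width: 0.998
grip_force: 0.1
```

Call:
play_rows:
  series:
    - {"tx": 0,"ty": 0,"tz": -0.2,"rx": 0,"ry": 0,"rz": 0}
    - {"tx": 0,"ty": 0,"tz": -0.5,"rx": 0,"ry": 0,"rz": 0}
    - {"tx": 0,"ty": 0,"tz": -0.8,"rx": 0,"ry": 0,"rz": 0}
    - {"tx": 0,"ty": 0,"tz": -0.8,"rx": 0,"ry": 0,"rz": 0}
    - {"tx": 0,"ty": 0,"tz": -0.8,"rx": 0,"ry": 0,"rz": 0}
    - {"tx": 0,"ty": 0,"tz": -0.5,"rx": 0,"ry": 0,"rz": 0}
    - {"tx": 0,"ty": 0,"tz": 0,"rx": 0,"ry": 0,"rz": 0}
    - {"tx": 0,"ty": 0,"tz": 0,"rx": 0,"ry": 0,"rz": 0}
    - {"tx": 0,"ty": 0,"tz": 0,"rx": 0,"ry": 0,"rz": 0}
    - {"tx": 0,"ty": 0,"tz": 0,"rx": 0,"ry": 0,"rz": 0}

```text
time_s: 20.65
ee_pos: [561.8, 322.7, 218.7]
orientation: [-1.957, -2.456, 0.003]
contact_force: [-0.7, -0.5, -0.1]
width: 1.0
grip_force: 0.0
```

```bash
python3 - <<'E'
from h import *
go([563,321,41]); s=snap('wrist'); f=s['frame'].astype(int)
# dark blobs over the dish, with floor positions
m=np.zeros((400,640),np.uint8)
c=[]
import math
a=math.radians(12); u=np.array([math.cos(a),math.sin(a)]); v=np.array([-u[1],u[0]])
poly=np.array([w2pix(s,[*(np.array([563.,321.5])+sx*74*u+sy*64*v),6]) for sx,sy in((1,1),(1,-1),(-1,-1),(-1,1))]).astype(np.int32)
cv2.fillPoly(m,[poly],1); print(poly.tolist())
# classify: low saturation pixels = steel/black (wood is strongly coloured)
mx=f.max(2); mn=f.min(2)
d=((mx-mn)<25)&(m>0)
n,l,st,ce=cv2.connectedComponentsWithStats(d.astype(np.uint8))
for i in range(1,n):
    if st[i,4]>40: print(st[i].tolist(),ce[i].round(1),pix2w(s,ce[i],10).round(1),'mean',f[l==i].mean(0).round())
E
```

```text
t 20.65 pos [561.8 322.7 218.7] angx 102.91 toolz [-0.0019 -0.0011 -1.    ]
shift units [-0.037  0.022  3.553] rz None
[[384, 118], [376, 224], [257, 222], [252, 116]]
[321, 158, 61, 31, 1611] [352.8 173.3] [602.9 331.4  10. ] mean [82. 82. 81.]
```

```bash
python3 -c "
from bench import ctrl
print(ctrl.close_job())"
```

```text
the job is handed in; nothing more can be done
None
```

The key turned the lock clockwise to its stop and now lies in the change dish, with the gripper clear above it; the job was handed in at about 21 s, but no verdict came back.

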